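# Find the thread hand of a bottom-bracket cup and back it off

## Task

Nobody knows which way this bicycle frame's bottom-bracket cup is threaded. Take the T-handle socket from the rubber mat, seat it fully down over the cup's lugs and try the cup anticlockwise (seen from above) first, as for an ordinary thread: feel for whether it comes up solid, and if it does, stop there without forcing it, then turn it the other way and back it off by a good quarter turn. Finally lift the socket off and stand it upright on the mat again, leaving the crank arm, the grease jar and the parts tray where they are.

Things in the scene. Friction and masses are not known exactly. Their poses are not given: they have to be found in the camera images.
- tool: Dark steel socket on a T-handle, 0.44 to 0.69 kg, 70 mm tall, standing upright, mouth down. Origin: centre of the socket's underside; z up its axis, x along the T-bar. Socket 60 mm across, z 0 to 30 mm; its mouth, 14 mm deep, has 8 teeth (6 mm wide, tips 19 mm from the axis) with the gaps at 0, 45, 90... degrees from x. Neck 18 mm thick up to z 44 mm.
- tool_hub (a point): Middle of the tool's hub block, 57 mm above the tool's origin, axes as the tool's. The hub, 28 (x) by 26 (y) by 26 mm high, is gripped across its y faces. The T-bar, 13 mm thick, 220 mm long over all, runs through it along x.
- cup_face (a point): On the cup's axis, 131 mm above the bench: where the tool's origin comes to be when fully seated. Aluminium cup on top of the upright shell; 8 lugs rise 10 mm above this face, 22 mm out from the axis, 7 mm wide (chamfered to 3 mm on top). x, turning with the cup, points through a lug. The socket fits with its bar over any lug; 1 mm clearance, 3 degrees free play either way. z up.
- cup_lug (a point): Top of the lug that lies on cup_face's x axis, 20 mm from the cup's axis; it turns with the cup. The cup starts 2 to 8 degrees short of home (screwed in up to its shoulder). It turns with about 0.5 N m of friction either way; home on its shoulder it goes solid (0.01 rad of give per 0.45 N m), and beyond about 1.8 N m its thread is damaged.
- mat: Black rubber mat, 160 by 160 mm, 3 mm thick, fixed on the bench to the left or right of the frame. Origin: centre of its underside; x and y along its sides, z up.
- frame: Bare steel bicycle frame lying on its side, fixed on a post (120 mm flange) on the bench. Origin: on the bench under the cup's axis, z up. Tubes 26 to 36 mm thick run from the shell (40 mm diameter, z 60 to 128 mm) away from the robot, within 66 degrees either side of the frame's x; their tops are below 140 mm within 0.15 m of the axis, the chain stay's far end reaches 165 mm.
- tray: Bystander: loose steel parts tray with bearing rings in it, 130 (x) by 160 (y) by 28 mm, on the bench on the other side from the mat. Origin: centre of its underside.
- crank_arm: Bystander: loose aluminium crank arm, about 200 mm long along x, 22 mm high, on the bench between the frame's tubes. Origin: its middle, underside.
- grease_jar: Bystander: loose white jar with a black lid, 68 mm diameter, 65 mm high, on the bench between the frame's tubes. Origin: centre of its underside.
Things that resemble listed ones, but are neither listed nor needed, are in the scene too. What is shaped like the tool but pink is not meant.

How it is judged (in metres and radians):
On the way, in this order (a step that is already met when the one before it is completed fails the run):
1. the socket is seated fully down over the cup (horizontal distance between tool and cup_face below 0.003 m and z of tool in the frame of cup_face below 0.003 m and angle between tool's own z axis and vertical below 0.06 rad), for 0.1 s.
2. the cup has been tried anticlockwise until it came up solid on its shoulder (y of cup_lug in the frame of frame above -0.0001 m and x of cup_lug in the frame of frame above 0.01 m), for 0.1 s.
3. the cup has been backed off clockwise by about a quarter turn (at least 80 degrees out from home) (x of cup_lug in the frame of frame below 0.00347 m), for 0.1 s.
At the end, for the whole second after the job is handed in: The cup is at least 80 degrees out from home, and the tool stands upright (within 3 degrees) and still on the rubber mat, its axis within the mat's edges (x of cup_lug in the frame of frame below 0.00347 m and z of tool in the frame of mat below 0.006 m and angle between tool's own z axis and vertical below 0.05 rad and x of tool in the frame of mat between -0.08 and 0.08 m and y of tool in the frame of mat between -0.08 and 0.08 m and linear speed of tool below 0.02 m/s); the robot touches nothing.
It fails at once if the cup is forced against its shoulder (about 1.8 N m): the thread is damaged (y of cup_lug in the frame of frame above 0.00058 m and x of cup_lug in the frame of frame above 0.01 m).
It fails at once if the tray is pushed more than 30 mm (distance of tray from where it was at the start of the episode above 0.03 m).
It fails at once if the crank arm is pushed more than 30 mm (distance of crank_arm from where it was at the start of the episode above 0.03 m).
It fails at once if the grease jar is pushed more than 30 mm (distance of grease_jar from where it was at the start of the episode above 0.03 m).
It also fails if it takes over 58 s, if anything falls off the work surface, if the arm or the gripper's body presses on something with over 40 N, if the wrist force passes 120 N, or if a joint passes its speed limit or range.

## Robot

A 6-joint arm with a two-finger parallel gripper is mounted at the origin on the work surface. World frame = base frame: x ahead of the robot, y to its left, z up, the work surface at z = 0. Lengths are in m, angles in degrees, forces in N, time in s.
With the tool pointing down it reaches from about 0.325 to 0.775 m from the base axis. Payload 5.5 kg.
Tool frame: the origin (TCP) lies on the centre line of the jaws, within the pads' length; the fingertips stand 22 mm ahead of it and the grasp point (between the pads) lies 3 mm ahead of it; z points along the fingers, x is the direction in which the jaws open and shut, and the axes are right-handed (so a half turn about z gives the same grasp; the last joint's range is limited). The gripper opens to 85 mm and grips with 20 to 120 N. Pads are 22 mm wide; open, the fingers measure 114 mm over their backs; the gripper's body (76 mm by 85 mm) begins 54 mm behind the grasp point. The pads swing forward as they close: fully open they stand 13 mm farther back than shut.
Start: joints at [-68.91, 5.22, 70.514, -0, 104.267, -3.249], TCP at [0.247, -0.547, 0.253] pointing down, gripper open.
Joint ranges: [-164.24, 164.24], [-49.07, 125.15], [9.68, 141.18], [-86.29, 266.29], [3.28, 154.24], [-151.56, 151.56]. Speed limits (degrees/s): [147.25, 147.25, 172.46, 180, 180, 180].

## Interface

Orientations are given as a 3x3 rotation matrix whose columns are the frame's x, y, z axes.
In Python, from bench import state, get_image, finish_job gives the robot as it stands.
- The arm moves only by the tool drive_tool, never from a script. Its argument "deltas" is a list of rows, each a list of 3 entries, a list of its own where there are three numbers: the opening, from 0 (shut) to 1 (fully open), then the shift along the world's x, y, z in mm, then the turn, a rotation vector about the world's x, y, z in degrees. In form: [[jaw, [tx, ty, tz], [ax, ay, az]], ...]. A call has 1 to 20 rows; each row is the pose to reach, as a shift and turn from the pose commanded when the call began; what a row does not reach only later rows make up. A row lasts 1/10 s, in which the tool goes at most 50 mm and 8.59 degrees, less where a joint would pass 70% of its speed; a pose out of reach is approached as far as the arm can. A call with a gripper value outside its range is refused whole. The fingers move at their own pace and stop on an object; the grip force is fixed at half the most. Time passes only in rows, so rows that repeat a pose let the fingers close. It gives the time, the measured TCP pose, the force and the opening at its end, in the units of the state.
- state(): the state, without advancing time (a new reading comes with each control period).
- get_image(name): name is "scene" or "top" or "wrist"; returns a dict with "img" (420x560x3 uint8, red, green, blue), "fx", "fy", "cx", "cy" (pixels), "extrinsics" (4x4, takes a point from world to camera coordinates). Camera axes: x right, y down, z forward; pixel columns grow to the right and rows downward; lengths in m; the calibration is good to about 2 mm. A picture is of the moment at which its call begins. There is no depth.
- finish_job(): hands the job in, once; it reports no verdict.
The state is a dict: "time": time; "joint_pos": joint angles; "qd": joint speeds; "tau": joint torques, N m; "tcp_pos": TCP position; "eef_rot": TCP orientation; "wrist_force": force on the tool from outside, world axes, zero at the start; "moment": the same for the moment, N m; "width": finger opening in m.
Only numpy, scipy, OpenCV 4.12 (cv2) and the standard library are available. Lean on these libraries where they do the work, as an engineer would, in place of code of your own. Each camera call takes 0.05 s, during which the arm holds its last target.

## Working session

There is one attempt and no reset: what is moved stays moved. The work goes in short steps, Python scripts to look and compute and a tool call to move; the robot and the scene stay as the last step left them, time stands still between calls to the robot, and variables do not carry over. Pictures are saved under pics/ and viewed, and the job is handed in when it is done.

Besides the shell and the picture viewer there is one more tool, called after "Call:" as name(argument=value, ...), one argument or row to a line, values as JSON. drive_tool: Moves the arm, as the interface text tells. Its arguments: {"type":"object","properties":{"deltas":{"type":"array","items":{"type":"array"}}},"required":["deltas"]}

```bash
mkdir -p pics
cat > h.py <<'E'
from bench import state,get_image,finish_job
import numpy as np,cv2,pickle
def grab(n,tag):
    d=get_image(n); pickle.dump(d,open(f'pics/{tag}.pkl','wb')); cv2.imwrite(f'pics/{tag}.png',d['img'][:,:,::-1].copy()); return d
def load(tag): return pickle.load(open(f'pics/{tag}.pkl','rb'))
def ray(d,u,v):
    E=np.array(d['extrinsics']);R=E[:3,:3];t=E[:3,3]
    c=-R.T@t; r=R.T@np.array([(u-d['cx'])/d['fx'],(v-d['cy'])/d['fy'],1]); return c,r/np.linalg.norm(r)
def onz(d,u,v,z):
    c,r=ray(d,u,v); return c+r*(z-c[2])/r[2]
def proj(d,p):
    E=np.array(d['extrinsics']);q=E[:3,:3]@np.array(p)+E[:3,3]; return d['fx']*q[0]/q[2]+d['cx'],d['fy']*q[1]/q[2]+d['cy']
def tri(d1,a,d2,b):
    c1,r1=ray(d1,*a);c2,r2=ray(d2,*b)
    s=np.linalg.lstsq(np.c_[r1,-r2],c2-c1,rcond=None)[0];p,q=c1+s[0]*r1,c2+s[1]*r2
    return (p+q)/2,np.linalg.norm(p-q)
def crop(tag,x0,y0,x1,y1,k):
    im=cv2.imread(f'pics/{tag}.png')[y0:y1,x0:x1]; cv2.imwrite(f'pics/{tag}_c{x0}_{y0}.png',cv2.resize(im,None,fx=k,fy=k,interpolation=cv2.INTER_CUBIC))
E
python3 - <<'E'
from h import *
s=state();print(s['time'],s['tcp_pos'],s['eef_rot'],s['width'])
for n in('scene','top','wrist'):
    d=grab(n,n+'0');print(n,d['fx'],ray(d,d['cx'],d['cy']))
E
```

```text
0.0 [ 0.24721763 -0.54644117  0.25213973] [[ 4.12159629e-01 -9.11111386e-01 -6.94536015e-04]
 [-9.11109522e-01 -4.12160194e-01  1.84733044e-03]
 [-1.96938390e-03 -1.28596654e-04 -9.99998052e-01]] 0.08556901046140668
scene 423.4689826365997 (array([0.89222126, 0.50287022, 0.86616433]), array([-0.37479164, -0.59000916, -0.71513664]))
top 440.42398857703955 (array([ 0.40204246, -0.12879871,  1.20371321]), array([ 0.08859488, -0.0154381 , -0.9959481 ]))
wrist 337.6842914049855 (array([ 0.32245763, -0.51226891,  0.37331637]), array([-0.29669726, -0.13149476, -0.94587518]))
```

View pics/scene0.png

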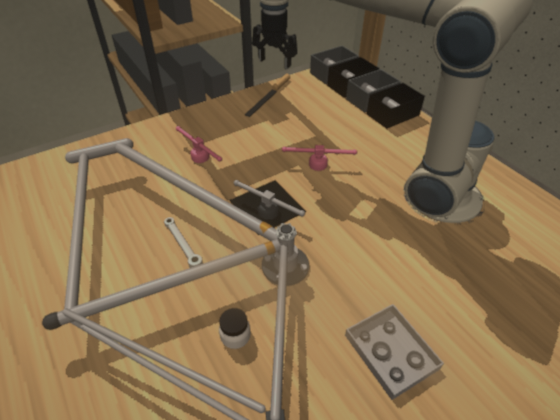

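View pics/top0.png

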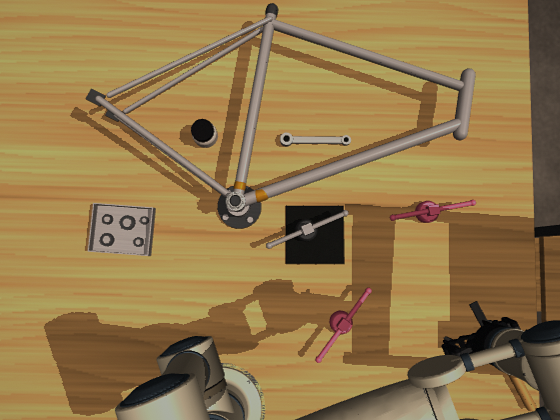

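View pics/wrist0.png

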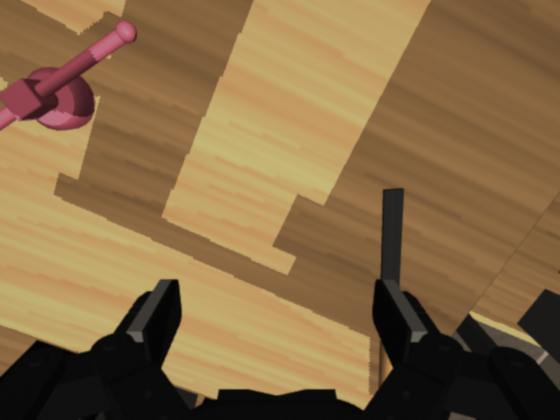

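Candidates for the tool in the top view are the grey T-handle on the black mat (307,229), a pink T-handle (428,211) and a pink T-handle (341,322). I choose the grey one on the mat. The cup is at about (236,201), the tray at (121,230), the jar at (203,131) and the crank at (315,140). Next I check the choice in a close crop.

Run:
```python
from h import *
crop('top0',205,165,365,275,5)
crop('scene0',220,170,330,290,5)
d=load('top0')
for n,p,z in(('hub',(307,229),.07),('cup',(236,201),.135),('barL',(268,245),.06),('barR',(347,212),.06),('mat',(315,235),.003)):print(n,onz(d,*p,z))
```

```text
hub [ 0.4718761  -0.21344664  0.07      ]
cup [ 0.53210757 -0.03401425  0.135     ]
barL [ 0.42855739 -0.1137867   0.06      ]
barR [ 0.51954119 -0.31815905  0.06      ]
mat [ 0.46012223 -0.2406068   0.003     ]
```

View pics/top0_c205_165.png

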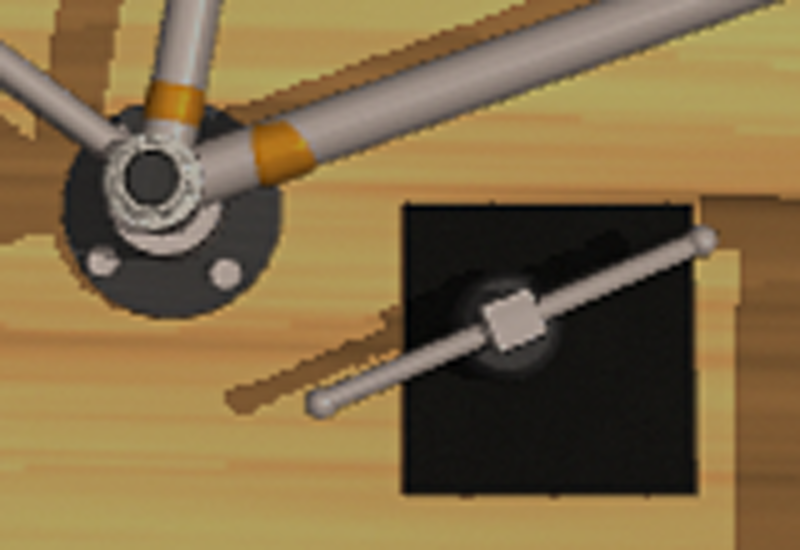

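View pics/scene0_c220_170.png

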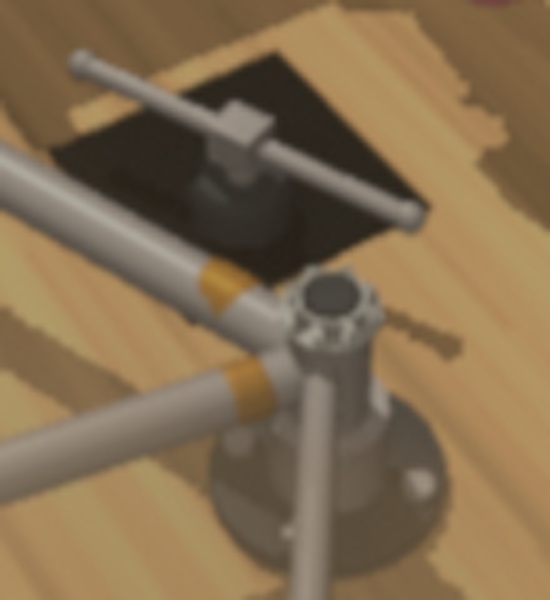

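The top crop shows a grey steel T-handle on the black mat: hub at (307,229), bar ends at (268,245) and (347,212), giving about 0.22 m as expected. The cup with its lug ring is at (236,201). I'll move above the tool for a close wrist view.

Call:
drive_tool(
  deltas=[
    [1, [20, 30, 0], [0, 0, 8]],
    [1, [40, 60, 0], [0, 0, 16]],
    [1, [60, 90, 0], [0, 0, 24]],
    [1, [80, 120, 0], [0, 0, 32]],
    [1, [100, 150, 0], [0, 0, 40]],
    [1, [120, 180, 0], [0, 0, 48]],
    [1, [140, 210, 0], [0, 0, 56]],
    [1, [160, 240, 0], [0, 0, 64]],
    [1, [180, 270, -10], [0, 0, 72]],
    [1, [200, 300, -20], [0, 0, 80]],
    [1, [220, 325, -40], [0, 0, 87]],
    [1, [225, 333, -50], [0, 0, 90]],
    [1, [225, 333, -50], [0, 0, 90]],
    [1, [225, 333, -50], [0, 0, 90]],
    [1, [225, 333, -50], [0, 0, 90]],
  ],
)

```text
time: 1.65
tcp_pos: [0.4721, -0.2146, 0.2043]
eef_rot: [[0.912, 0.41, 0.001], [0.41, -0.912, -0.001], [0.001, 0.001, -1.0]]
wrist_force: [0.4, 0.7, -0.1]
width: 0.0856
```

Run:
```python
from h import *
grab('wrist','w1');s=state();print(s['tcp_pos'],s['eef_rot'],s['joint_pos'])
```

```text
[ 0.47213566 -0.21466888  0.20436876] [[ 9.12050679e-01  4.10075336e-01  1.33312483e-03]
 [ 4.10076706e-01 -9.12050496e-01 -9.93816001e-04]
 [ 8.08337730e-04  1.45309400e-03 -9.99998618e-01]] [-2.82002208e+01 -7.68415989e+00  8.81835354e+01 -1.42797778e-02
  9.94064002e+01 -5.24121944e+01]
```

View pics/w1.png

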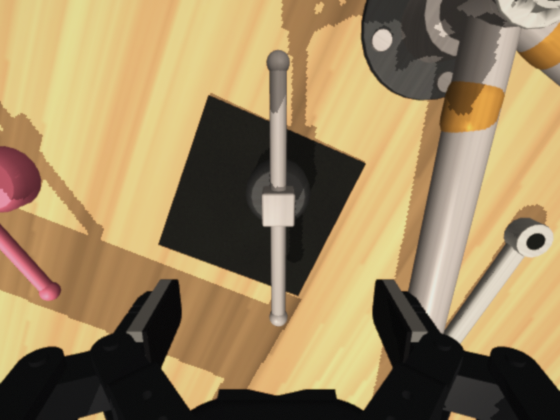

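The wrist view shows the tool between the jaws, the bar running vertically from (278,62) to (278,318) and the hub top around (278,208). Next I measure it.

Run:
```python
from h import *
d=load('w1');im=d['img']
crop('w1',225,30,335,340,2.2) if 0 else crop('w1',240,160,320,250,7)
g=im.astype(int)
for v in(90,120,150,260,290,310):
    r=g[v,250:305].sum(1);print(v,list(r//3))
a=onz(d,278,62,.06);b=onz(d,278.5,318,.06);print(a,b,np.linalg.norm(a-b),(a+b)/2,np.degrees(np.arctan2(*(a-b)[1::-1])))
print(onz(d,278.5,209,.073))
```

```text
90 [np.int64(189), np.int64(189), np.int64(189), np.int64(188), np.int64(186), np.int64(185), np.int64(184), np.int64(182), np.int64(183), np.int64(183), np.int64(185), np.int64(186), np.int64(187), np.int64(187), np.int64(187), np.int64(188), np.int64(187), np.int64(187), np.int64(174), np.int64(117), np.int64(80), np.int64(83), np.int64(91), np.int64(99), np.int64(107), np.int64(115), np.int64(121), np.int64(125), np.int64(126), np.int64(125), np.int64(123), np.int64(122), np.int64(120), np.int64(116), np.int64(111), np.int64(104), np.int64(118), np.int64(170), np.int64(185), np.int64(185), np.int64(185), np.int64(183), np.int64(167), np.int64(136), np.int64(121), np.int64(119), np.int64(117), np.int64(116), np.int64(114), np.int64(113), np.int64(112), np.int64(111), np.int64(109), np.int64(108), np.int64(106)]
120 [np.int64(29), np.int64(28), np.int64(29), np.int64(30), np.int64(29), np.int64(29), np.int64(29), np.int64(29), np.int64(30), np.int64(30), np.int64(30), np.int64(29), np.int64(30), np.int64(32), np.int64(37), np.int64(49), np.int64(58), np.int64(69), np.int64(84), np.i
[... 3244 characters left out ...]
3), np.int64(112), np.int64(145), np.int64(167), np.int64(180), np.int64(189), np.int64(193), np.int64(195), np.int64(194), np.int64(191), np.int64(186), np.int64(175), np.int64(157), np.int64(134), np.int64(110), np.int64(95), np.int64(104), np.int64(108), np.int64(106), np.int64(103), np.int64(100), np.int64(98), np.int64(95), np.int64(94), np.int64(105), np.int64(136), np.int64(156), np.int64(166), np.int64(173), np.int64(176), np.int64(178), np.int64(179), np.int64(180), np.int64(180), np.int64(180)]
[ 0.42810069 -0.11638261  0.06      ] [ 0.51834734 -0.31526944  0.06      ] 0.21840427255817604 [ 0.47322401 -0.21582602  0.06      ] 114.40658989274041
[ 0.47251309 -0.2139964   0.073     ]
```

View pics/w1_c240_160.png

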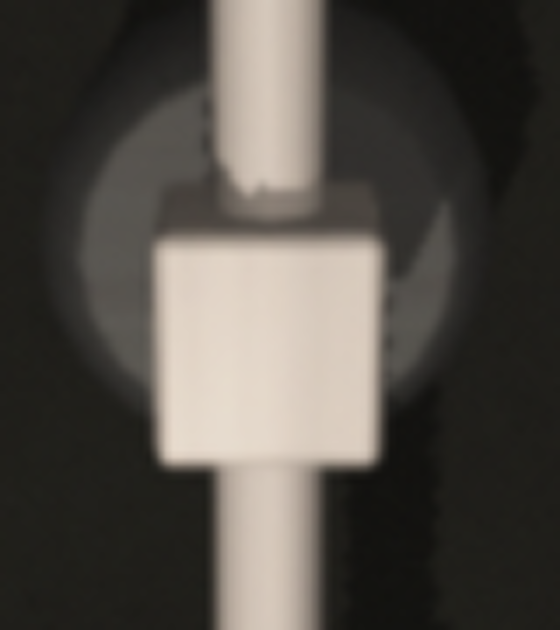

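The hub centre is at about (0.4725,-0.2142) and the jaw heading matches the bar. Before grasping, I take a wrist look at the cup with the jaws empty.

Call:
drive_tool(
  deltas=[
    [1, [0, 20, 40], [0, 0, 0]],
    [1, [20, 60, 60], [0, 0, 0]],
    [1, [40, 100, 60], [0, 0, 0]],
    [1, [55, 145, 60], [0, 0, 0]],
    [1, [60, 180, 60], [0, 0, 0]],
    [1, [60, 180, 60], [0, 0, 0]],
    [1, [60, 180, 60], [0, 0, 0]],
    [1, [60, 180, 60], [0, 0, 0]],
  ],
)

```text
time: 2.5
tcp_pos: [0.5322, -0.035, 0.2637]
eef_rot: [[0.912, 0.41, 0.001], [0.41, -0.912, -0.001], [0.0, 0.001, -1.0]]
wrist_force: [-0.3, -0.1, 0.6]
width: 0.0853
```

Run:
```python
from h import *
grab('wrist','w2');s=state();print(s['tcp_pos'],s['eef_rot'][:,0],s['joint_pos'])
crop('w2',220,140,340,260,6)
```

```text
[ 0.53214752 -0.03519907  0.26362114] [9.12097584e-01 4.09973090e-01 2.49059860e-04] [-7.42529967e+00 -4.95994664e+00  7.96590510e+01 -2.47152779e-02
  1.05269450e+02 -3.16349558e+01]
```

View pics/w2.png

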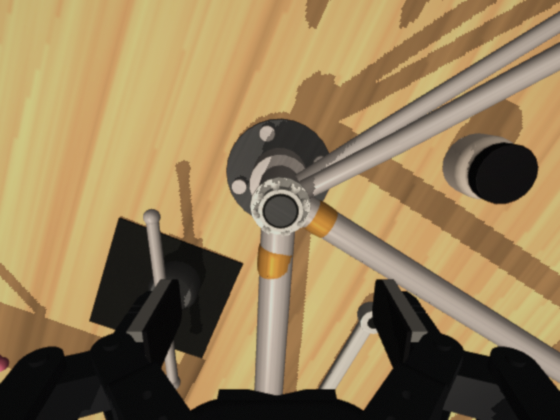

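View pics/w2_c220_140.png

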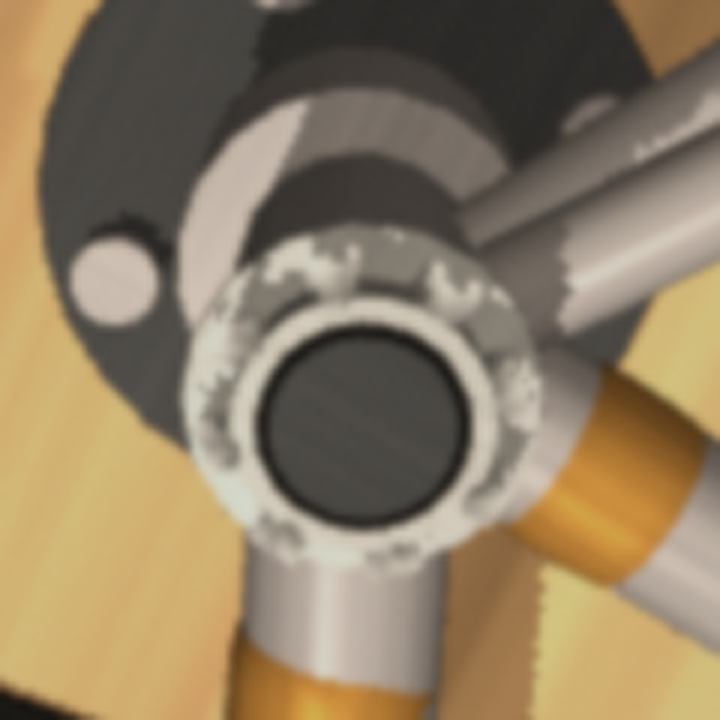

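The cup's bore is at crop (364,425), which is (281,211) in the full picture, and the 8 lugs are seen only coarsely. I'll go lower for their angle.

Call:
drive_tool(
  deltas=[
    [1, [0, 0, -30], [0, 0, 0]],
    [1, [0, 0, -60], [0, 0, 0]],
    [1, [0, 0, -73], [0, 0, 0]],
    [1, [0, 0, -73], [0, 0, 0]],
    [1, [0, 0, -73], [0, 0, 0]],
  ],
)

```text
time: 3.05
tcp_pos: [0.5325, -0.0343, 0.1914]
eef_rot: [[0.912, 0.411, 0.001], [0.411, -0.912, -0.0], [0.001, 0.001, -1.0]]
wrist_force: [0.4, -0.1, 0.4]
width: 0.0854
```

Run:
```python
from h import *
d=load('w2')
for z in(.131,.136,.141):print(onz(d,280.7,210.8,z))
d=grab('wrist','w3');s=state();print(s['tcp_pos'])
u,v=map(int,proj(d,[.532,-.034,.136]));print(u,v)
crop('w3',u-65,v-65,u+65,v+65,6)
import os;os.rename(f'pics/w3_c{u-65}_{v-65}.png','pics/w3c.png')
```

```text
[ 0.53493395 -0.03552419  0.131     ]
[ 0.53418229 -0.03401174  0.136     ]
[ 0.53343063 -0.0324993   0.141     ]
[ 0.53283214 -0.03418173  0.19214144]
277 250
```

View pics/w3c.png

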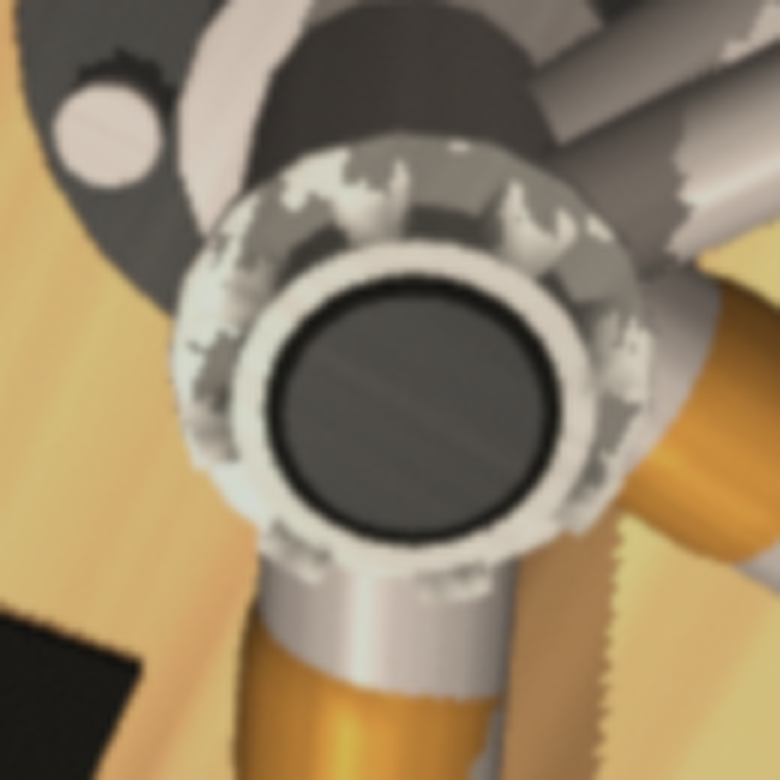

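The crop shows the bore at (412,410) and the lugs around it at about (385,200), (540,225), (215,425), (300,550), (455,582), (592,505). I back-project them onto the lug-top plane and fit the 45° phase.

Run:
```python
from h import *
d=load('w3')
im=cv2.imread('pics/w3.png')
# rectify plane z=.141 metric, 0.1mm/px, and z=.131
for z in(.141,.133):
    P=[[.500,-.066,z],[.566,-.066,z],[.566,-.002,z],[.5,-.002,z]]
    src=np.float32([proj(d,p) for p in P])
    # image: up = +x, left=+y
    dst=np.float32([[(-.002-p[1])*1e4*1.1,(.566-p[0])*1e4*1.1] for p in P])
    H=cv2.getPerspectiveTransform(src,dst)
    w=cv2.warpPerspective(im,H,(704,726),flags=cv2.INTER_CUBIC)
    cv2.imwrite(f'pics/rect{int(z*1000)}.png',w)
```

```text
(no output)
```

View pics/rect141.png

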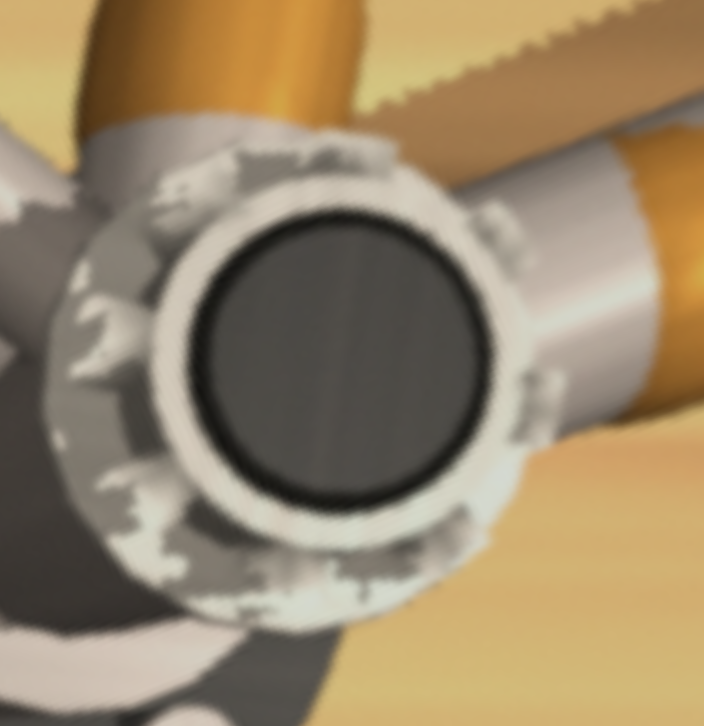

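Run:
```python
from h import *
t=load('top0');s=load('scene0');w=load('w3');w2=load('w2')
z=.1443
print('top',onz(t,235.2,200.4,z));print('scene',onz(s,286.4,229.2,z));print('w3',onz(w,280.7,253.3,z),'w2',onz(w2,280.7,210.8,z))
print('tri t-s',tri(t,(235.2,200.4),s,(286.4,229.2)),'t-w3',tri(t,(235.2,200.4),w,(280.7,253.3)),'w2-w3',tri(w2,(280.7,210.8),w,(280.7,253.3)))
print('lugs w3',onz(w,*cv2.perspectiveTransform(np.float32([[[0,0]]]),np.eye(3))[0][0],z) if 0 else '')
# tool hub in top/scene
print('hub top',onz(t,205+515/5,165+321/5,.073),onz(s,220+242/5,170+123/5,.073))
print('hub w1',onz(load('w1'),278.3,210,.073))
```

```text
top [ 0.53238788 -0.03286131  0.1443    ]
scene [ 0.53413069 -0.02917327  0.1443    ]
w3 [ 0.53258344 -0.03130925  0.1443    ] w2 [ 0.53293453 -0.03150108  0.1443    ]
tri t-s (array([ 0.5325348 , -0.03227067,  0.14044547]), np.float64(0.0008128284872347323)) t-w3 (array([ 0.53295838, -0.03256528,  0.14146832]), np.float64(0.00044704262205111123)) w2-w3 (array([ 0.5331561 , -0.03221413,  0.14210693]), np.float64(0.00023795922450361607))
lugs w3 
hub top [ 0.47123767 -0.215808    0.073     ] [ 0.47216346 -0.21267196  0.073     ]
hub w1 [ 0.47271112 -0.21481742  0.073     ]
```

The views agree: cup axis ≈ (0.5327,-0.0318), lug headings ≡ -8.5° mod 45 (so 36.5°), hub ≈ (0.4724,-0.2146). Now the grasp.

Call:
drive_tool(
  deltas=[
    [1, [0, 0, 30], [0, 0, 0]],
    [1, [-10, -40, 30], [0, 0, 0]],
    [1, [-27, -80, 20], [0, 0, 0]],
    [1, [-40, -120, 10], [0, 0, 0]],
    [1, [-55, -160, 0], [0, 0, 0]],
    [1, [-60, -180, -20], [0, 0, 0]],
    [1, [-60, -180, -50], [0, 0, 0]],
    [1, [-60, -180, -80], [0, 0, 0]],
    [1, [-60, -180, -105], [0, 0, 0]],
    [1, [-60, -180, -120], [0, 0, 0]],
    [1, [-60, -180, -128], [0, 0, 0]],
    [1, [-60, -180, -128], [0, 0, 0]],
    [1, [-60, -180, -128], [0, 0, 0]],
  ],
)

```text
time: 4.4
tcp_pos: [0.4731, -0.214, 0.0639]
eef_rot: [[0.911, 0.412, 0.002], [0.412, -0.911, -0.001], [0.001, 0.002, -1.0]]
wrist_force: [-0.1, -1.0, 0.1]
width: 0.0853
```

Call:
drive_tool(
  deltas=[
    [0, [0, 0, 0], [0, 0, 0]],
    [0, [0, 0, 0], [0, 0, 0]],
    [0, [0, 0, 0], [0, 0, 0]],
    [0, [0, 0, 0], [0, 0, 0]],
    [0, [0, 0, 0], [0, 0, 0]],
    [0, [0, 0, 0], [0, 0, 0]],
    [0, [0, 0, 0], [0, 0, 0]],
    [0, [0, 0, 0], [0, 0, 0]],
  ],
)

```text
time: 5.2
tcp_pos: [0.4727, -0.2136, 0.0627]
eef_rot: [[0.911, 0.412, 0.001], [0.412, -0.911, -0.0], [0.001, 0.001, -1.0]]
wrist_force: [2.0, 0.6, 3.5]
width: 0.025
```

Call:
drive_tool(
  deltas=[
    [0, [0, 0, 10], [0, 0, 0]],
    [0, [0, 0, 30], [0, 0, 0]],
    [0, [0, 0, 70], [0, 0, 0]],
    [0, [0, 0, 110], [0, 0, 0]],
    [0, [0, 0, 150], [0, 0, 0]],
    [0, [0, 0, 160], [0, 0, 0]],
    [0, [0, 0, 160], [0, 0, 0]],
    [0, [0, 0, 160], [0, 0, 0]],
    [0, [0, 0, 160], [0, 0, 0]],
  ],
)

```text
time: 6.1
tcp_pos: [0.4713, -0.2132, 0.2186]
eef_rot: [[0.911, 0.412, -0.005], [0.412, -0.911, 0.003], [-0.004, -0.005, -1.0]]
wrist_force: [0.4, 1.1, -6.7]
width: 0.025
```

Run:
```python
from h import *
d=grab('wrist','w4');s=state();print(s['tcp_pos'],s['eef_rot'],s['wrist_force'],s['moment'],s['width'])
print(proj(d,s['tcp_pos']-np.array([0,0,-.007])))
```

```text
[ 0.47140331 -0.21325165  0.21897244] [[ 0.91114024  0.41206831 -0.00481333]
 [ 0.41208283 -0.91114291  0.00251949]
 [-0.00334743 -0.0042791  -0.99998524]] [ 0.24849149 -0.78459621 -6.32187374] [ 0.01039771 -0.01729864  0.00552914] 0.02555109967481965
(np.float64(279.19793811983516), np.float64(319.5525060088987))
```

View pics/w4.png

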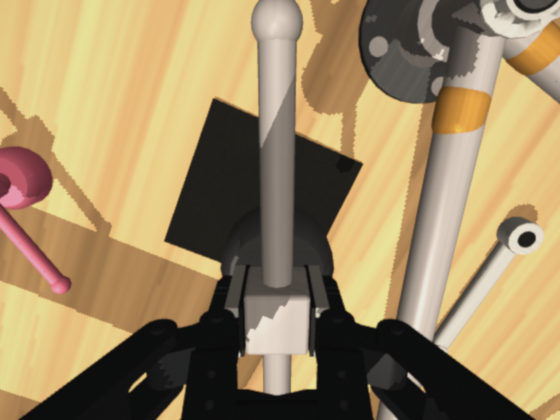

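The tool is held straight: bar vertical at column 277, hub top between rows 294 and 353. I compute its offset in the hand.

Run:
```python
from h import *
d=load('w4');R=np.array(state()['eef_rot']);p=np.array([ 0.47140331,-0.21325165,0.21897244])
z=p[2]+.0103
a=onz(d,277,294.5,z);b=onz(d,277,353,z)
print(np.linalg.norm(a-b),'hub centre minus tcp, tool axes',R.T@((a+b)/2-p), (a+b)/2)
e=onz(d,277,22,p[2]-.003);print('bar end',R.T@(e-p))
crop('w4',200,250,360,380,5)
```

```text
0.027053977086962062 hub centre minus tcp, tool axes [-9.02070468e-04 -8.37994731e-05 -1.02967738e-02] [ 0.47059643 -0.21357297  0.22927244]
bar end [-0.00092608 -0.10716171  0.00346171]
```

View pics/w4_c200_250.png

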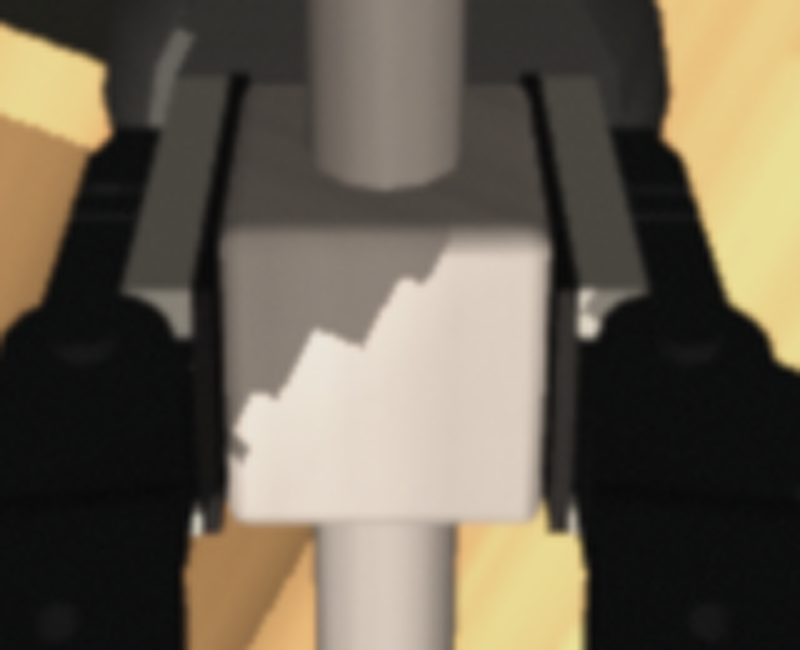

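Call:
drive_tool(
  deltas=[
    [0, [10, 20, 10], [0, 0, 0]],
    [0, [20, 50, 10], [0, 0, 4]],
    [0, [30, 80, 10], [0, 0, 8]],
    [0, [40, 110, 10], [0, 0, 12]],
    [0, [50, 140, 10], [0, 0, 12]],
    [0, [57, 165, 5], [0, 0, 12]],
    [0, [61, 178, 0], [0, 0, 12]],
    [0, [62, 182, 0], [0, 0, 12]],
    [0, [62, 182, 0], [0, 0, 12]],
    [0, [62, 182, 0], [0, 0, 12]],
    [0, [62, 182, 0], [0, 0, 12]],
  ],
)

```text
time: 7.25
tcp_pos: [0.5342, -0.0328, 0.2226]
eef_rot: [[0.806, 0.591, 0.0], [0.591, -0.806, -0.001], [-0.0, 0.001, -1.0]]
wrist_force: [-0.2, -0.3, -7.0]
width: 0.0249
```

Run:
```python
from h import *
d=grab('scene','s5');d=grab('wrist','w5');d=grab('top','t5');s=state();print(s['tcp_pos'],s['eef_rot'],s['wrist_force'],s['joint_pos'])
crop('s5',220,170,350,270,6);crop('t5',185,150,285,250,6)
print(np.degrees(np.arctan2(s['eef_rot'][1][0],s['eef_rot'][0][0])))
```

```text
[ 0.53424748 -0.03242643  0.22257151] [[ 8.06206127e-01  5.91634578e-01  4.54821526e-04]
 [ 5.91634704e-01 -8.06206134e-01 -2.16358144e-04]
 [ 2.38674945e-04  4.43517460e-04 -9.99999873e-01]] [-1.31184543e-01  4.33294471e-03 -5.73636185e+00] [-7.11003206e+00 -5.03427719e+00  8.38864998e+01 -9.24924405e-03
  1.01120384e+02 -4.33849141e+01]
36.273098985387705
```

View pics/s5_c220_170.png

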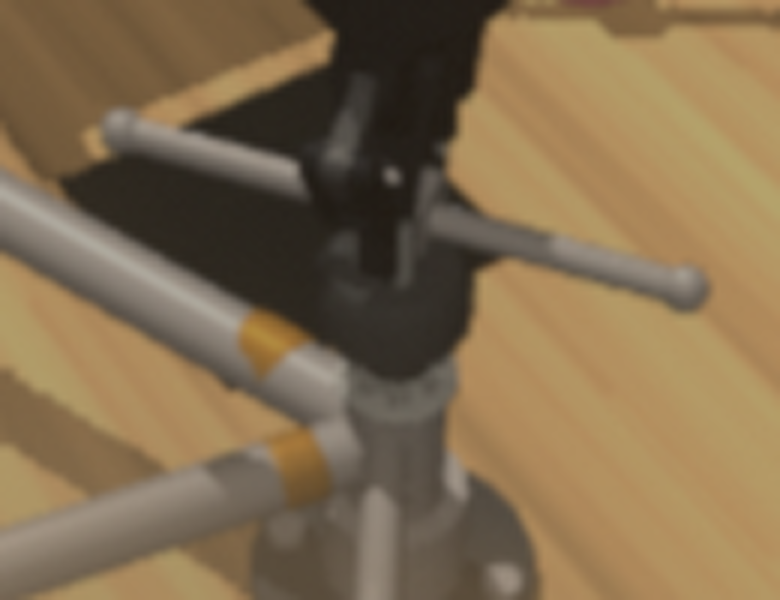

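View pics/w5.png

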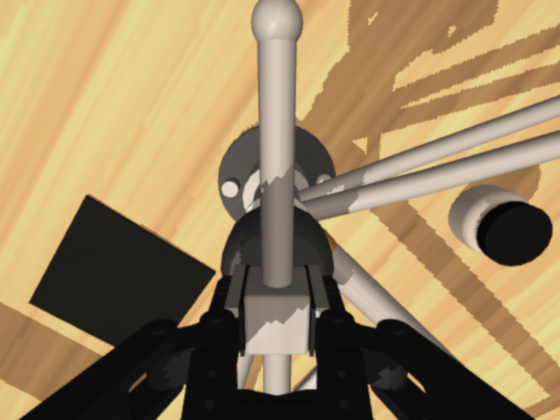

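Call:
drive_tool(
  deltas=[
    [0, [-1, 1, -5], [0, 0, 0]],
    [0, [-1, 1, -12], [0, 0, 0]],
    [0, [-1, 1, -16], [0, 0, 0]],
    [0, [-1, 1, -19], [0, 0, 0]],
    [0, [-1, 1, -21], [0, 0, 0]],
    [0, [-1, 1, -21], [0, 0, 0]],
    [0, [-1, 1, -21], [0, 0, 0]],
  ],
)

```text
time: 8.1
tcp_pos: [0.5334, -0.0307, 0.2015]
eef_rot: [[0.805, 0.593, 0.0], [0.593, -0.805, -0.0], [0.0, 0.0, -1.0]]
wrist_force: [-0.0, -1.0, -6.3]
width: 0.025
```

Call:
drive_tool(
  deltas=[
    [0, [0, 0, -1], [0, 0, 0]],
    [0, [0, 0, -2], [0, 0, 0]],
    [0, [0, 0, -3], [0, 0, 0]],
    [0, [0, 0, -3], [0, 0, 0]],
    [0, [0, 0, -3], [0, 0, 0]],
  ],
)

```text
time: 8.6
tcp_pos: [0.5333, -0.0307, 0.1982]
eef_rot: [[0.806, 0.593, -0.0], [0.593, -0.806, 0.0], [-0.0, -0.0, -1.0]]
wrist_force: [0.4, -0.3, -6.0]
width: 0.0257
```

Underside ≈0.1385, already 2.5 mm among the lugs with no contact force. Continuing.

Call:
drive_tool(
  deltas=[
    [0, [0, 0, -1], [0, 0, 0]],
    [0, [0, 0, -2], [0, 0, 0]],
    [0, [0, 0, -3], [0, 0, 0]],
    [0, [0, 0, -3], [0, 0, 0]],
    [0, [0, 0, -3], [0, 0, 0]],
  ],
)

```text
time: 9.1
tcp_pos: [0.5333, -0.0307, 0.1952]
eef_rot: [[0.806, 0.593, -0.0], [0.593, -0.806, 0.0], [-0.0, -0.0, -1.0]]
wrist_force: [-0.3, -0.4, -7.5]
width: 0.0248
```

Call:
drive_tool(
  deltas=[
    [0, [0, 0, -1], [0, 0, 0]],
    [0, [0, 0, -2], [0, 0, 0]],
    [0, [0, 0, -3], [0, 0, 0]],
    [0, [0, 0, -4], [0, 0, 0]],
    [0, [0, 0, -4], [0, 0, 0]],
    [0, [0, 0, -4], [0, 0, 0]],
  ],
)

```text
time: 9.7
tcp_pos: [0.5333, -0.0307, 0.1912]
eef_rot: [[0.806, 0.593, -0.0], [0.593, -0.806, -0.0], [-0.0, -0.0, -1.0]]
wrist_force: [-0.7, -0.2, -6.9]
width: 0.0249
```

Run:
```python
from h import *
s=state();print(s['tcp_pos'],s['wrist_force'],s['moment'])
```

```text
[ 0.53326819 -0.03067984  0.19122579] [-0.65202828 -0.1823331  -6.87972491] [-0.0489053  -0.04329164  0.00089574]
```

Call:
drive_tool(
  deltas=[
    [0, [0, 0, -0.7], [0, 0, 0]],
    [0, [0, 0, -1.4], [0, 0, 0]],
    [0, [0, 0, -1.4], [0, 0, 0]],
    [0, [0, 0, -1.4], [0, 0, 0]],
  ],
)

```text
time: 10.1
tcp_pos: [0.5334, -0.0307, 0.1906]
eef_rot: [[0.806, 0.593, 0.001], [0.593, -0.806, -0.0], [0.001, 0.001, -1.0]]
wrist_force: [-1.6, 0.4, -1.1]
width: 0.025
```

Run:
```python
from h import *
s=state();print(s['tcp_pos'],s['wrist_force'],s['moment'])
```

```text
[ 0.53337971 -0.03068334  0.19059975] [-1.6126299   0.37561063 -1.07802291] [ 0.05915432  0.38679285 -0.03093662]
```

Fully seated: TCP z is 0.1906, against 0.1907 expected, with an upward contact force of about 6 N. I now turn anticlockwise gently, watching the moment.

Call:
drive_tool(
  deltas=[
    [0, [0, 0, 0], [0, 0, 0.5]],
    [0, [0, 0, 0], [0, 0, 1]],
    [0, [0, 0, 0], [0, 0, 1.5]],
    [0, [0, 0, 0], [0, 0, 2]],
    [0, [0, 0, 0], [0, 0, 2]],
  ],
)

```text
time: 10.6
tcp_pos: [0.5334, -0.0308, 0.1905]
eef_rot: [[0.784, 0.621, 0.001], [0.621, -0.784, -0.0], [0.001, 0.001, -1.0]]
wrist_force: [-3.2, 0.5, 3.4]
width: 0.0252
```

```bash
cat > st.py <<'E'
from h import *
s=state();R=s['eef_rot'];print(s['time'],s['tcp_pos'].round(4),np.round(s['wrist_force'],1),np.round(s['moment'],3),'head',round(np.degrees(np.arctan2(R[1][0],R[0][0])),2))
E
python3 st.py
```

```text
10.6 [ 0.5334 -0.0308  0.1905] [-3.2  0.5  3.4] [-0.104  0.519 -0.126] head 38.35
```

Call:
drive_tool(
  deltas=[
    [0, [0, 0, 0], [0, 0, 0.5]],
    [0, [0, 0, 0], [0, 0, 1]],
    [0, [0, 0, 0], [0, 0, 1]],
    [0, [0, 0, 0], [0, 0, 1]],
  ],
)

```text
time: 11.0
tcp_pos: [0.5333, -0.0309, 0.1905]
eef_rot: [[0.773, 0.634, 0.001], [0.634, -0.773, -0.0], [0.0, 0.001, -1.0]]
wrist_force: [-3.0, -0.7, 5.5]
width: 0.0252
```

```bash
python3 st.py
```

```text
11.0 [ 0.5333 -0.0309  0.1905] [-3.  -0.7  5.5] [-0.092  0.823 -0.264] head 39.33
```

Call:
drive_tool(
  deltas=[
    [0, [0, 0, 0], [0, 0, 0.5]],
    [0, [0, 0, 0], [0, 0, 1]],
    [0, [0, 0, 0], [0, 0, 1]],
    [0, [0, 0, 0], [0, 0, 1]],
  ],
)

```text
time: 11.4
tcp_pos: [0.5332, -0.031, 0.1905]
eef_rot: [[0.763, 0.647, 0.0], [0.647, -0.763, -0.001], [-0.0, 0.001, -1.0]]
wrist_force: [-3.7, 0.1, 6.0]
width: 0.0255
```

```bash
python3 st.py
```

```text
11.4 [ 0.5332 -0.031   0.1905] [-3.7  0.1  6. ] [-0.28   0.826 -0.457] head 40.31
```

Call:
drive_tool(
  deltas=[
    [0, [0, 0, 0], [0, 0, 0.5]],
    [0, [0, 0, 0], [0, 0, 1]],
    [0, [0, 0, 0], [0, 0, 1]],
    [0, [0, 0, 0], [0, 0, 1]],
  ],
)

```text
time: 11.8
tcp_pos: [0.5332, -0.0311, 0.1905]
eef_rot: [[0.751, 0.66, 0.0], [0.66, -0.751, -0.001], [-0.0, 0.001, -1.0]]
wrist_force: [-3.8, -0.7, 5.6]
width: 0.0253
```

```bash
python3 st.py
```

```text
11.8 [ 0.5332 -0.0311  0.1905] [-3.8 -0.7  5.6] [-0.236  0.863 -0.548] head 41.29
```

Call:
drive_tool(
  deltas=[
    [0, [0, 0, 0], [0, 0, 0.5]],
    [0, [0, 0, 0], [0, 0, 1]],
    [0, [0, 0, 0], [0, 0, 1]],
    [0, [0, 0, 0], [0, 0, 1]],
  ],
)

```text
time: 12.2
tcp_pos: [0.5331, -0.0311, 0.1905]
eef_rot: [[0.74, 0.673, 0.0], [0.673, -0.74, -0.001], [-0.0, 0.001, -1.0]]
wrist_force: [-4.5, -1.1, 6.3]
width: 0.0253
```

```bash
python3 st.py
```

```text
12.2 [ 0.5331 -0.0311  0.1905] [-4.5 -1.1  6.3] [-0.183  0.952 -0.551] head 42.29
```

Call:
drive_tool(
  deltas=[
    [0, [0, 0, 0], [0, 0, 0.5]],
    [0, [0, 0, 0], [0, 0, 1]],
    [0, [0, 0, 0], [0, 0, 1]],
    [0, [0, 0, 0], [0, 0, 1]],
  ],
)

```text
time: 12.6
tcp_pos: [0.5331, -0.0311, 0.1905]
eef_rot: [[0.728, 0.686, 0.0], [0.686, -0.728, -0.001], [-0.0, 0.001, -1.0]]
wrist_force: [-4.0, -1.0, 5.4]
width: 0.0252
```

```bash
python3 st.py
```

```text
12.6 [ 0.5331 -0.0311  0.1905] [-4.  -1.   5.4] [-0.249  0.938 -0.511] head 43.29
```

Call:
drive_tool(
  deltas=[
    [0, [0, 0, 0], [0, 0, 0.4]],
    [0, [0, 0, 0], [0, 0, 0.8]],
    [0, [0, 0, 0], [0, 0, 0.8]],
    [0, [0, 0, 0], [0, 0, 0.8]],
  ],
)

```text
time: 13.0
tcp_pos: [0.5331, -0.0311, 0.1905]
eef_rot: [[0.718, 0.696, 0.0], [0.696, -0.718, -0.001], [-0.001, 0.001, -1.0]]
wrist_force: [-4.4, -0.4, 5.9]
width: 0.025
```

```bash
python3 st.py
```

```text
13.0 [ 0.5331 -0.0311  0.1905] [-4.4 -0.4  5.9] [-0.298  0.929 -0.588] head 44.09
```

Call:
drive_tool(
  deltas=[
    [0, [0, 0, 0], [0, 0, 0.4]],
    [0, [0, 0, 0], [0, 0, 0.8]],
    [0, [0, 0, 0], [0, 0, 0.8]],
    [0, [0, 0, 0], [0, 0, 0.8]],
  ],
)

```text
time: 13.4
tcp_pos: [0.5331, -0.0311, 0.1905]
eef_rot: [[0.709, 0.706, 0.0], [0.706, -0.709, -0.001], [-0.001, 0.001, -1.0]]
wrist_force: [-4.1, -1.6, 5.9]
width: 0.0254
```

```bash
python3 st.py
```

```text
13.4 [ 0.5331 -0.0311  0.1905] [-4.1 -1.6  5.9] [-0.323  0.886 -0.577] head 44.89
```

Call:
drive_tool(
  deltas=[
    [0, [0, 0, 0], [0, 0, 0.4]],
    [0, [0, 0, 0], [0, 0, 0.8]],
    [0, [0, 0, 0], [0, 0, 0.8]],
    [0, [0, 0, 0], [0, 0, 0.8]],
  ],
)

```text
time: 13.8
tcp_pos: [0.5331, -0.0312, 0.1905]
eef_rot: [[0.699, 0.715, -0.0], [0.715, -0.699, -0.001], [-0.001, 0.001, -1.0]]
wrist_force: [-4.3, -0.2, 5.5]
width: 0.0252
```

```bash
python3 st.py
```

```text
13.8 [ 0.5331 -0.0312  0.1905] [-4.3 -0.2  5.5] [-0.185  1.005 -0.62 ] head 45.67
```

Call:
drive_tool(
  deltas=[
    [0, [0, 0, 0], [0, 0, 0.3]],
    [0, [0, 0, 0], [0, 0, 0.6]],
    [0, [0, 0, 0], [0, 0, 0.6]],
    [0, [0, 0, 0], [0, 0, 0.6]],
  ],
)

```text
time: 14.2
tcp_pos: [0.533, -0.0312, 0.1905]
eef_rot: [[0.691, 0.722, -0.0], [0.722, -0.691, -0.001], [-0.001, 0.001, -1.0]]
wrist_force: [-4.8, -1.0, 5.8]
width: 0.0251
```

```bash
python3 st.py
```

```text
14.2 [ 0.533  -0.0312  0.1905] [-4.8 -1.   5.8] [-0.37   0.939 -0.867] head 46.25
```

The moment now climbs from about 0.57 to 0.87 N m. One small step to confirm that it is the shoulder.

Call:
drive_tool(
  deltas=[
    [0, [0, 0, 0], [0, 0, 0.3]],
    [0, [0, 0, 0], [0, 0, 0.3]],
    [0, [0, 0, 0], [0, 0, 0.3]],
  ],
)

```text
time: 14.5
tcp_pos: [0.5331, -0.0312, 0.1905]
eef_rot: [[0.688, 0.726, -0.0], [0.726, -0.688, -0.001], [-0.001, 0.001, -1.0]]
wrist_force: [-3.9, -1.2, 6.3]
width: 0.025
```

```bash
python3 st.py
```

```text
14.5 [ 0.5331 -0.0312  0.1905] [-3.9 -1.2  6.3] [-0.232  0.968 -0.999] head 46.54
```

It is solid at about 1.0 N m and held there, so I stop and go the other way (clockwise).

Call:
drive_tool(
  deltas=[
    [0, [0, 0, 0], [0, 0, -2]],
    [0, [0, 0, 0], [0, 0, -4]],
    [0, [0, 0, 0], [0, 0, -7]],
    [0, [0, 0, 0], [0, 0, -10]],
    [0, [0, 0, 0], [0, 0, -13]],
    [0, [0, 0, 0], [0, 0, -16]],
    [0, [0, 0, 0], [0, 0, -19]],
    [0, [0, 0, 0], [0, 0, -22]],
    [0, [0, 0, 0], [0, 0, -25]],
    [0, [0, 0, 0], [0, 0, -25]],
  ],
)

```text
time: 15.5
tcp_pos: [0.5336, -0.0309, 0.1905]
eef_rot: [[0.929, 0.369, 0.001], [0.369, -0.929, -0.001], [0.001, 0.001, -1.0]]
wrist_force: [-2.8, -1.6, 4.9]
width: 0.0251
```

```bash
python3 st.py
```

```text
15.5 [ 0.5336 -0.0309  0.1905] [-2.8 -1.6  4.9] [-0.319  0.53   0.265] head 21.66
```

Call:
drive_tool(
  deltas=[
    [0, [0, 0, 0], [0, 0, -4]],
    [0, [0, 0, 0], [0, 0, -8]],
    [0, [0, 0, 0], [0, 0, -12]],
    [0, [0, 0, 0], [0, 0, -16]],
    [0, [0, 0, 0], [0, 0, -20]],
    [0, [0, 0, 0], [0, 0, -24]],
    [0, [0, 0, 0], [0, 0, -28]],
    [0, [0, 0, 0], [0, 0, -32]],
    [0, [0, 0, 0], [0, 0, -36]],
    [0, [0, 0, 0], [0, 0, -40]],
    [0, [0, 0, 0], [0, 0, -40]],
  ],
)

```text
time: 16.6
tcp_pos: [0.5344, -0.0309, 0.1905]
eef_rot: [[0.949, -0.314, 0.003], [-0.314, -0.949, -0.001], [0.003, -0.001, -1.0]]
wrist_force: [1.7, -2.0, 5.1]
width: 0.0253
```

```bash
python3 st.py
```

```text
16.6 [ 0.5344 -0.0309  0.1905] [ 1.7 -2.   5.1] [-0.28  -0.48   0.221] head -18.3
```

Call:
drive_tool(
  deltas=[
    [0, [0, 0, 0], [0, 0, -4]],
    [0, [0, 0, 0], [0, 0, -8]],
    [0, [0, 0, 0], [0, 0, -12]],
    [0, [0, 0, 0], [0, 0, -16]],
    [0, [0, 0, 0], [0, 0, -20]],
    [0, [0, 0, 0], [0, 0, -24]],
    [0, [0, 0, 0], [0, 0, -28]],
    [0, [0, 0, 0], [0, 0, -32]],
    [0, [0, 0, 0], [0, 0, -36]],
    [0, [0, 0, 0], [0, 0, -36]],
    [0, [0, 0, 0], [0, 0, -36]],
  ],
)

```text
time: 17.7
tcp_pos: [0.5349, -0.0313, 0.1905]
eef_rot: [[0.585, -0.811, 0.005], [-0.811, -0.585, -0.001], [0.004, -0.003, -1.0]]
wrist_force: [6.1, -2.8, 1.9]
width: 0.0251
```

```bash
python3 st.py
python3 - <<'E'
from h import *
grab('top','t6');grab('wrist','w6');crop('t6',180,140,290,250,6)
E
```

```text
17.7 [ 0.5349 -0.0313  0.1905] [ 6.1 -2.8  1.9] [-0.573 -0.995  0.279] head -54.21
```

View pics/t6_c180_140.png

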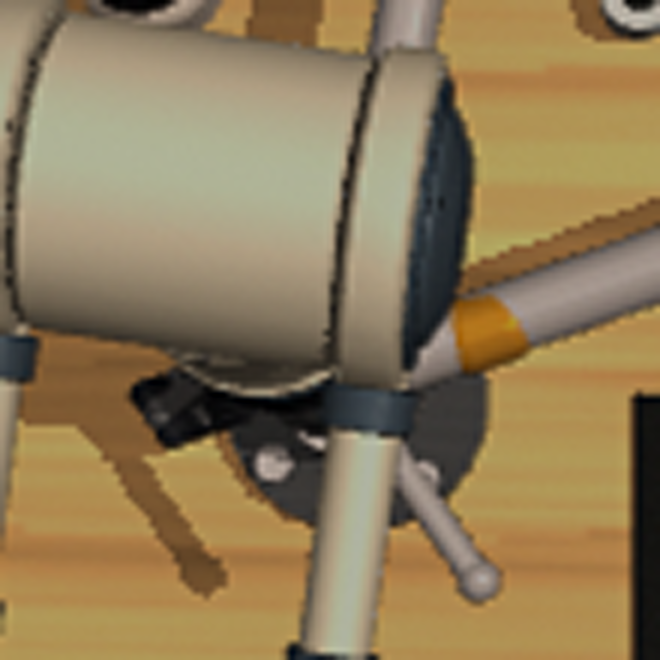

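View pics/w6.png

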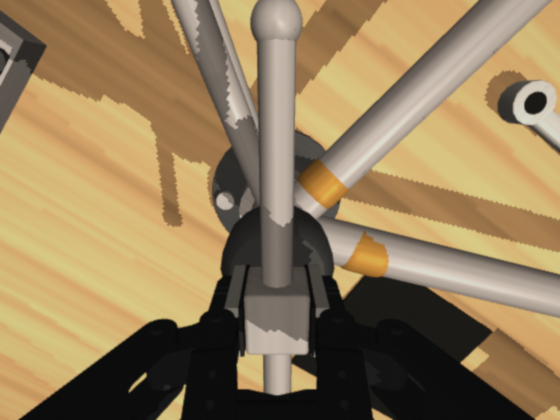

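The wrist view shows the bar still straight in the hand (column 277) after 100.7° clockwise from solid, so there was no slip in the grip and the cup is about 90° or more out. I relieve the play, then lift off.

Call:
drive_tool(
  deltas=[
    [0, [0.5, 0, 0], [0, 0, 1.5]],
    [0, [0.5, 0, 0], [0, 0, 3]],
    [0, [0.5, 0, 2], [0, 0, 3]],
    [0, [0.5, 0, 5], [0, 0, 3]],
    [0, [0.5, 0, 9], [0, 0, 3]],
    [0, [0.5, 0, 14], [0, 0, 3]],
    [0, [0.5, 0, 22], [0, 0, 3]],
    [0, [0.5, 0, 35], [0, 0, 3]],
    [0, [0.5, 0, 50], [0, 0, 3]],
    [0, [0.5, 0, 50], [0, 0, 3]],
    [0, [0.5, 0, 50], [0, 0, 3]],
  ],
)

```text
time: 18.9
tcp_pos: [0.534, -0.0306, 0.2409]
eef_rot: [[0.625, -0.781, 0.002], [-0.781, -0.625, -0.0], [0.001, -0.001, -1.0]]
wrist_force: [0.9, 0.3, -7.5]
width: 0.0252
```

```bash
python3 st.py
```

```text
18.9 [ 0.534  -0.0306  0.2409] [ 0.9  0.3 -7.5] [ 0.004 -0.018  0.011] head -51.35
```

Call:
drive_tool(
  deltas=[
    [0, [-5, -20, 0], [0, 0, 6]],
    [0, [-15, -45, 0], [0, 0, 12]],
    [0, [-25, -75, 0], [0, 0, 18]],
    [0, [-36, -105, 0], [0, 0, 24]],
    [0, [-48, -135, 0], [0, 0, 30]],
    [0, [-58, -165, 0], [0, 0, 36]],
    [0, [-65, -185, 0], [0, 0, 42]],
    [0, [-69, -194, -20], [0, 0, 48]],
    [0, [-69, -194, -50], [0, 0, 54]],
    [0, [-69, -194, -80], [0, 0, 60]],
    [0, [-69, -194, -110], [0, 0, 60]],
    [0, [-69, -194, -135], [0, 0, 60]],
    [0, [-69, -194, -155], [0, 0, 60]],
    [0, [-69, -194, -165], [0, 0, 60]],
    [0, [-69, -194, -169], [0, 0, 60]],
    [0, [-69, -194, -169], [0, 0, 60]],
    [0, [-69, -194, -169], [0, 0, 60]],
  ],
)

```text
time: 20.6
tcp_pos: [0.4654, -0.225, 0.0723]
eef_rot: [[0.989, 0.15, 0.002], [0.15, -0.989, -0.001], [0.002, 0.001, -1.0]]
wrist_force: [0.5, -0.6, -6.0]
width: 0.0249
```

```bash
python3 st.py
python3 - <<'E'
from h import *
grab('scene','s7')
E
```

```text
20.6 [ 0.4654 -0.225   0.0723] [ 0.5 -0.6 -6. ] [ 0.014 -0.03  -0.014] head 8.64
```

View pics/s7.png

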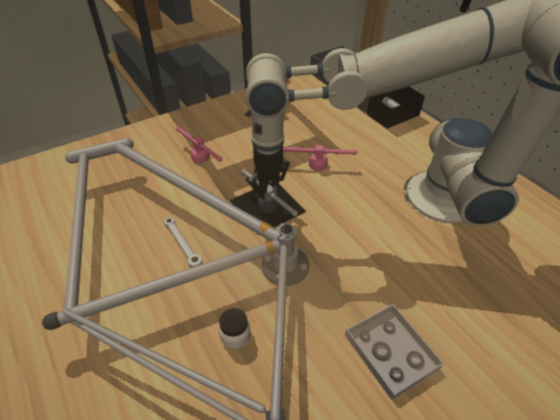

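The scene shows the tool just above the mat near (268,200), with crank, jar and tray where they were. Lowering the last 9 mm.

Call:
drive_tool(
  deltas=[
    [0, [0, 0, -3], [0, 0, 0]],
    [0, [0, 0, -6], [0, 0, 0]],
    [0, [0, 0, -8], [0, 0, 0]],
    [0, [0, 0, -9.5], [0, 0, 0]],
    [0, [0, 0, -9.5], [0, 0, 0]],
    [0, [0, 0, -9.5], [0, 0, 0]],
  ],
)

```text
time: 21.25
tcp_pos: [0.4649, -0.2247, 0.0627]
eef_rot: [[0.989, 0.15, 0.001], [0.15, -0.989, -0.0], [0.0, 0.0, -1.0]]
wrist_force: [-4.1, 3.5, 6.1]
width: 0.0251
```

```bash
python3 st.py
```

```text
21.25 [ 0.4649 -0.2247  0.0627] [-4.1  3.5  6.1] [ 0.512  1.129 -0.095] head 8.64
```

Contact at the original grasp height (0.0627). Releasing.

Call:
drive_tool(
  deltas=[
    [0.3, [0, 0, 0], [0, 0, 0]],
    [0.6, [0, 0, 0], [0, 0, 0]],
    [1, [0, 0, 0], [0, 0, 0]],
    [1, [0, 0, 0], [0, 0, 0]],
    [1, [0, 0, 0], [0, 0, 0]],
    [1, [0, 0, 0], [0, 0, 0]],
    [1, [0, 0, 0], [0, 0, 0]],
  ],
)

```text
time: 21.95
tcp_pos: [0.4648, -0.2247, 0.0613]
eef_rot: [[0.989, 0.15, 0.0], [0.15, -0.989, -0.0], [0.0, 0.0, -1.0]]
wrist_force: [0.1, -1.0, 0.3]
width: 0.0854
```

Call:
drive_tool(
  deltas=[
    [1, [0, 0, 10], [0, 0, 0]],
    [1, [0, 0, 30], [0, 0, 0]],
    [1, [0, 0, 60], [0, 0, 0]],
    [1, [0, 0, 100], [0, 0, 0]],
    [1, [0, 0, 140], [0, 0, 0]],
    [1, [0, 0, 180], [0, 0, 0]],
    [1, [0, 0, 200], [0, 0, 0]],
    [1, [0, 0, 200], [0, 0, 0]],
    [1, [0, 0, 200], [0, 0, 0]],
  ],
)

```text
time: 22.85
tcp_pos: [0.4648, -0.2247, 0.2616]
eef_rot: [[0.989, 0.15, 0.001], [0.15, -0.989, -0.0], [0.001, 0.0, -1.0]]
wrist_force: [1.0, 0.1, -0.7]
width: 0.0852
```

```bash
python3 st.py
python3 - <<'E'
from h import *
for n,t in(('scene','s8'),('top','t8'),('wrist','w8')):grab(n,t)
crop('s8',220,170,330,290,5)
E
```

```text
22.85 [ 0.4648 -0.2247  0.2616] [ 1.   0.1 -0.7] [-0.015  0.03   0.024] head 8.64
```

View pics/s8_c220_170.png

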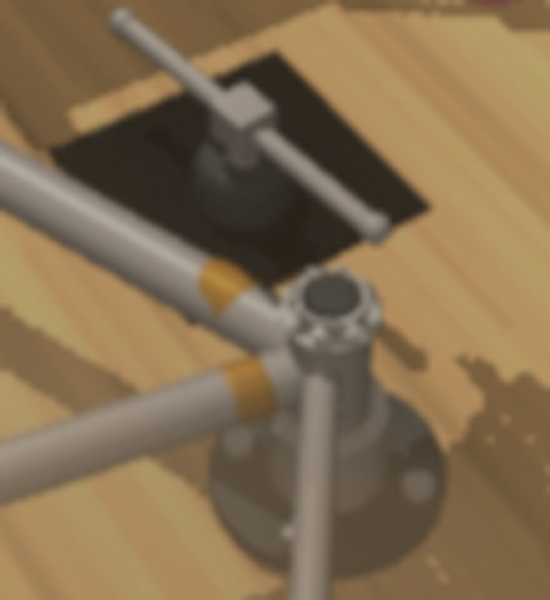

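View pics/w8.png

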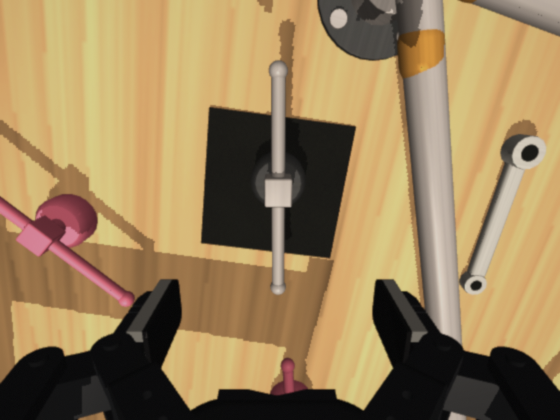

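View pics/t8.png

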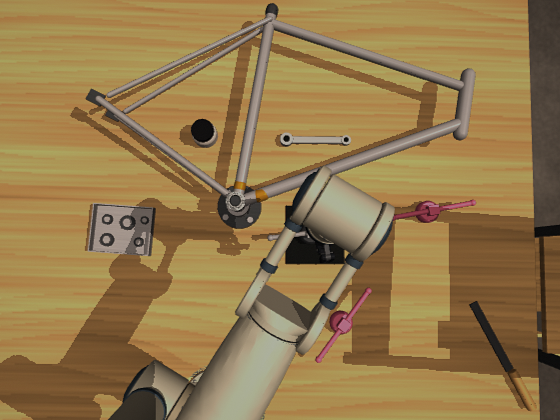

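The tool stands upright on the mat and the bystanders are unmoved in the top view (tray (121,230), jar (203,131), crank (315,140)). One more check: repeat the earlier cup view to confirm the lug phase. I expect about -6° mod 45 if the cup followed by about 94°.

Call:
drive_tool(
  deltas=[
    [1, [15, 40, 0], [0, 0, 5]],
    [1, [30, 80, 0], [0, 0, 10]],
    [1, [45, 120, 0], [0, 0, 15.7]],
    [1, [60, 160, 0], [0, 0, 15.7]],
    [1, [68, 190, -10], [0, 0, 15.7]],
    [1, [68, 190, -40], [0, 0, 15.7]],
    [1, [68, 190, -60], [0, 0, 15.7]],
    [1, [68, 190, -70], [0, 0, 15.7]],
    [1, [68, 190, -70], [0, 0, 15.7]],
    [1, [68, 190, -70], [0, 0, 15.7]],
  ],
)

```text
time: 24.0
tcp_pos: [0.5328, -0.0349, 0.1918]
eef_rot: [[0.911, 0.412, 0.0], [0.412, -0.911, 0.0], [0.0, 0.0, -1.0]]
wrist_force: [-0.2, -0.3, -0.5]
width: 0.0856
```

Run:
```python
from h import *
d=grab('wrist','w9');s=state();print(s['tcp_pos'],s['eef_rot'][:,0])
im=cv2.imread('pics/w9.png');z=.141
P=[[.500,-.066,z],[.566,-.066,z],[.566,-.002,z],[.5,-.002,z]]
src=np.float32([proj(d,p) for p in P]);dst=np.float32([[(-.002-p[1])*1.1e4,(.566-p[0])*1.1e4] for p in P])
cv2.imwrite('pics/rect9.png',cv2.warpPerspective(im,cv2.getPerspectiveTransform(src,dst),(704,726),flags=cv2.INTER_CUBIC))
```

```text
[ 0.53312209 -0.0350047   0.19255575] [0.91134723 0.41163631 0.00133182]
```

View pics/rect9.png

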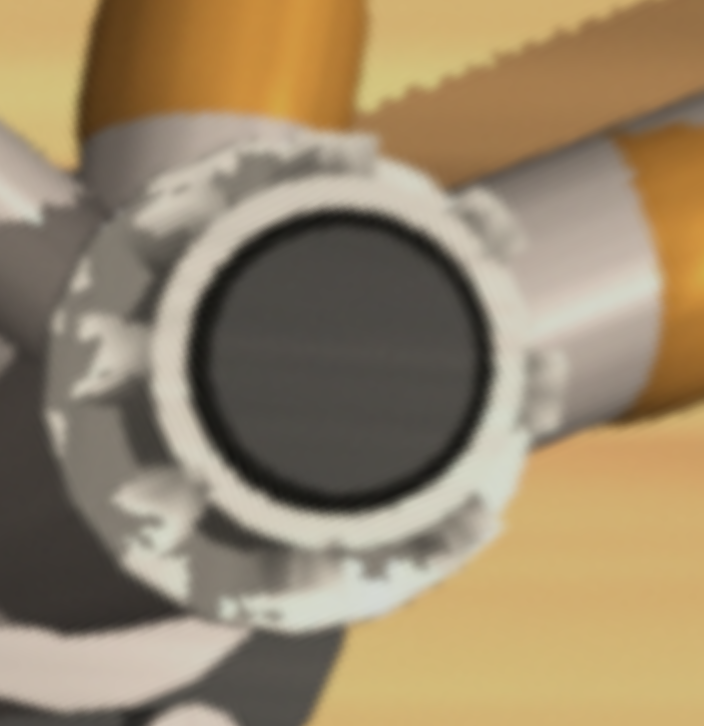

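The lugs sit about 4.5° anticlockwise of their earlier 45° phase (right-hand lug from (545,405) to (548,388)). The bore's streak has turned from near-vertical to near-horizontal. So the cup is about 85.5° clockwise of its start, or about 91° out from home. I rise clear and hand in.

Call:
drive_tool(
  deltas=[
    [1, [0, 0, 30], [0, 0, 0]],
    [1, [0, 0, 60], [0, 0, 0]],
    [1, [0, 0, 80], [0, 0, 0]],
    [1, [0, 0, 80], [0, 0, 0]],
    [1, [0, 0, 80], [0, 0, 0]],
    [1, [0, 0, 80], [0, 0, 0]],
  ],
)

```text
time: 24.65
tcp_pos: [0.5326, -0.0348, 0.2703]
eef_rot: [[0.911, 0.412, -0.001], [0.412, -0.911, 0.0], [-0.001, -0.001, -1.0]]
wrist_force: [-0.5, -0.8, 0.2]
width: 0.0851
```

```bash
python3 st.py; python3 -c "from bench import finish_job;print(finish_job())"
```

```text
24.65 [ 0.5326 -0.0348  0.2703] [-0.5 -0.8  0.2] [ 0.031 -0.011  0.025] head 24.33
the job is handed in; nothing more can be done
None
```

The job is handed in at about 25 s of the 58 s allowed; no verdict was reported.

- **Anticlockwise try:** I took the grey T-handle socket from the mat and seated it fully on the cup (TCP height 0.1906 m against 0.1907 m expected). Turning anticlockwise, the moment stayed near 0.55 N m, then climbed to about 1.0 N m as the cup went solid. I stopped there.
- **Backing off:** I then turned the socket 100.7° clockwise from that point. The before and after cup views put the cup about 91° out from home. They show lug angle only modulo 45°, so I told 91° from 46° by the bore's streak and the turn commanded.
- **Tool back on the mat:** The socket stands upright near the middle of the mat, at about (0.465, -0.225), judged by eye from the scene and wrist pictures.
- **Bystanders:** The tray, jar and crank arm show at the same pixels as at the start.
- **Disagreements:** Camera views differed by 1–2 mm on the cup's centre. The resting moment during the clockwise turn read 0.2–0.3 N m rather than 0.5. Neither showed up as a problem in the later checks.

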